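# Dial open the eyewear maker's lockbox

## Task

Unlock the long lockbox, the larger of the two grey ones, that has a bolt on its lid. Seen from above, turn its dial clockwise until the pointer is at the second short mark clockwise of the long zero mark, then anticlockwise past zero to the second mark on that other side, then clockwise past zero again to the first mark, resting about half a second at each. Only then draw the bolt fully back towards the dial, and let go with the dial still on that last mark.

Things in the scene. Friction and masses are not known exactly. Their poses are not given: they have to be found in the camera images.
- dial_grip (a point): Grip point on the dial's axis, 125 mm above the bench, on the long steel lockbox (180 x 280 x 90 mm, fixed). Black bar 58 long, 14 thick, rising from 13 to 48 mm above the lid, on a steel disc 66 mm across; the point is 35 mm above the lid. It turns with the dial: x runs along the bar to its white-marked pointer end, z up. White marks on the plate around it.
- dial (a joint): Dial angle, rad: 0 with the pointer at the long zero mark, growing as it turns clockwise seen from above. Marks every 20 degrees, three each side of zero: second clockwise is 0.698, second anticlockwise -0.698, first clockwise 0.349. Stops at -1.1 and 1.1. Friction 0.08 N m; it stays where it is left.
- bolt_grip (a point): On the axis of the bolt's upright steel post (13 mm thick, head 17), 36 mm above the lid, 10 mm below its top, 126 mm above the bench. Axes are the box's, z up: shut, the post is 152 mm from the dial's axis towards +y; it is drawn to -y. The dial's zero mark is on its +x side. Bolt guides 15 mm high stand 30 mm beyond the shut post and 62 mm before it.
- bolt (a joint): Bolt travel, m: 0 shut, growing as it is drawn towards the dial, stop at 0.035 (fully drawn; beyond 0.025 will do). Friction 1.5 N; it stays where it is left. The dial does not physically block it, but it must not be drawn before the combination is dialed.

How it is judged:
On the way, in this order (a step that is already met when the one before it is completed fails the run):
1. dial rests at the second mark clockwise of zero (value of joint dial between 0.523 and 0.873 rad and velocity of joint dial between -0.3 and 0.3 rad/s), for 0.2 s.
2. dial turned back and rests at the second mark anticlockwise of zero (value of joint dial between -0.873 and -0.523 rad and velocity of joint dial between -0.3 and 0.3 rad/s), for 0.2 s.
3. dial turned clockwise again and rests at the first mark clockwise of zero (value of joint dial between 0.174 and 0.524 rad and velocity of joint dial between -0.3 and 0.3 rad/s), for 0.2 s.
4. bolt drawn back with the dial still on the last mark (value of joint dial between 0.174 and 0.524 rad and value of joint bolt above 0.025 m), for 0.2 s.
At the end, for the whole second after the job is handed in: The dial rests within 10 degrees of the first mark clockwise of zero (0.174 to 0.524 rad), after resting 0.2 s within 10 degrees of each number in order; then the bolt is drawn at least 25 of its 35 mm; both at rest and let go (all of step 4 and velocity of joint dial between -0.3 and 0.3 rad/s and velocity of joint bolt between -0.01 and 0.01 m/s); the robot touches nothing.
It fails at once if the bolt is drawn (beyond 10 mm) while the dial is off its last mark (value of joint bolt above 0.01 m and not (value of joint dial between 0.174 and 0.524 rad)).
It also fails if it takes over 48 s, if anything falls off the work surface, if the arm or the gripper's body presses on something with over 40 N, if the wrist force passes 120 N, or if a joint passes its speed limit or range.

## Robot

A 7-joint arm with a two-finger parallel gripper is mounted at the origin on the work surface. World frame = base frame: x ahead of the robot, y to its left, z up, the work surface at z = 0. Lengths are in m, angles in rad, forces in N, time in s.
With the tool pointing down it reaches from about 0.35 to 0.9 m from the base axis. Payload 8.1 kg.
Tool frame: the origin (TCP) lies midway between the tips of the shut fingers; the grasp point (between the pads) lies arm.hold_point_z behind it (arm.hold_point_z is the distance from the TCP to the grasp point, in m); z points along the fingers, x is the direction in which the jaws open and shut, and the axes are right-handed (so a half turn about z gives the same grasp; the last joint's range is limited). The gripper opens to 92 mm and grips with 3 to 60 N. Pads are 19 mm wide; open, the fingers measure 130 mm over their backs; the gripper's body (75 mm by 190 mm) begins 47 mm behind the grasp point.
Start: joints at [1.079, 0.434, 0.025, 1.573, -0.012, 1.134, -0.075], TCP at [0.237, -0.578, 0.199] pointing down, gripper open.
Joint ranges: [-2.62, 2.62], [-0.44, 2.09], [-1.27, 1.32], [0.08, 2.57], [-1.32, 4.46], [0.12, 2], [-2.74, 2.74]. Speed limits (rad/s): [2.22, 2.22, 3.01, 3.01, 3.14, 3.14, 3.14].

## Interface

Orientations are given as a rotation vector (axis times angle).
In Python, from cell import arm gives the robot as it stands.
- The arm moves only by the shell command python3 -m pendant 'ROWS' [FORCE]. ROWS is JSON, a list of rows, each an object with "dp": the shift along the tool's x, y, z in m, a list of three; "rotation": the turn, a rotation vector about the tool's x, y, z in rad, a list of three; "fingers": the closure, from -1 (fully open) to 1 (shut). In form: [{"dp": [x, y, z], "rotation": [rx, ry, rz], "fingers": fingers}, ...]. A call has 1 to 20 rows; each row is the pose to reach, as a shift and turn from the pose measured when the call began, along the tool's axes at that moment; what a row does not reach only later rows make up. A row lasts 1/8 s, in which the tool goes at most 62.5 mm and 10.7 degrees, less where a joint would pass 70% of its speed; a pose out of reach is approached as far as the arm can. A call with a gripper value outside its range is refused whole. The fingers move at their own pace and stop on an object; FORCE is the grip in N (left out, the last holds). Time passes only in rows, so rows that repeat a pose let the fingers close. It gives the time, the measured TCP pose, the force and the opening at its end, in the units of the state.
- arm.observe(): the state, without advancing time (a new reading comes with each control period).
- arm.get_image(name): name is "scene" or "top" or "wrist"; returns the picture (480x640x3 uint8, blue, green, red); there is no depth.
- arm.camera_params(name): a dict with "camera_matrix" (3x3 intrinsics, pixels), "rvec" (rotation vector, rad) and "tvec" (3), from world to camera coordinates, as OpenCV has them. Camera axes: x right, y down, z forward; pixel columns grow to the right and rows downward; lengths in m; the calibration is good to about 2 mm. A picture is of the moment at which its call begins: read the wrist's pose just before it. camera_params takes no time and is no camera call; for the wrist camera it gives the pose at the moment of the call.
- arm.sign_off(): hands the job in, once; it reports no verdict.
The state is a dict: "clock": time; "joints": joint angles; "dq": joint speeds; "joint_efforts": joint torques, N m; "position": TCP position; "ee_rot": TCP orientation; "force": force on the tool from outside, world axes, zero at the start; "ft_torque": the same for the moment, N m; "width": opening from 0.0 (shut) to 1.0 (fully open).
Only numpy, scipy, OpenCV 4.12 (cv2) and the standard library are available. Lean on these libraries where they do the work, as an engineer would, in place of code of your own. Each camera call takes 0.05 s, during which the arm holds its last target.

## Working session

There is one attempt and no reset: what is moved stays moved. The work goes in short steps, Python scripts to look and compute and a shell command to move; the robot and the scene stay as the last step left them, time stands still between calls to the robot, and variables do not carry over. Pictures are saved under pics/ and viewed, and the job is handed in when it is done.

```bash
ls; mkdir -p pics
python3 - <<'E'
from cell import arm
import cv2
s=arm.observe(); print({k:s[k] for k in s}); print(arm.hold_point_z)
for n in ("scene","top","wrist"):
    cv2.imwrite(f"pics/{n}0.png",arm.get_image(n)); p=arm.camera_params(n); print(n,p)
E
```

```text
pics
{'clock': 0.0, 'joints': array([ 1.07937393,  0.43525626,  0.02496389,  1.57410902, -0.01155627,
        1.13402587, -0.07509071]), 'dq': array([-6.95310677e-04, -3.83484749e-04, -9.44580392e-05,  2.01374691e-05,
       -1.19635713e-03, -1.13625375e-03, -1.90740282e-05]), 'joint_efforts': array([-2.56911362e-04, -6.67856526e+01,  9.84640606e-01, -3.14465582e+01,
       -6.07749517e-02,  4.30584128e-02,  1.41213377e-04]), 'position': array([ 0.23665009, -0.57784174,  0.19771966]), 'ee_rot': array([-2.60808768e+00,  1.75005442e+00,  2.30634059e-03]), 'force': array([0.09477919, 0.54019664, 1.11907894]), 'ft_torque': array([ 0.00838032,  0.01792582, -0.00432478]), 'width': 1.0000714785484326}
0.0188
scene {'camera_matrix': array([[501.96235393,   0.        , 330.00790539],
       [  0.        , 501.96235393, 243.33259236],
       [  0.        ,   0.        ,   1.        ]]), 'rvec': array([ 1.94976905,  1.67178779, -0.59546583]), 'tvec': array([-0.14398129, -0.33298125,  1.10457392])}
top {'camera_matrix': array([[583.6086772 ,   0.        , 320.94027152],
       [  0.        , 583.6086772 , 242.36859107],
       [  0.        ,   0.        ,   1.        ]]), 'rvec': array([ 2.22776461, -2.18845688,  0.13324108]), 'tvec': array([0.01486769, 0.57268317, 0.75150305])}
wrist {'camera_matrix': array([[406.04794268,   0.        , 328.52283729],
       [  0.        , 406.04794268, 238.54041295],
       [  0.        ,   0.        ,   1.        ]]), 'rvec': array([-2.416076  ,  1.6213192 ,  0.22131018]), 'tvec': array([-0.62494197, -0.03373147,  0.39037482])}
```

View pics/scene0.png

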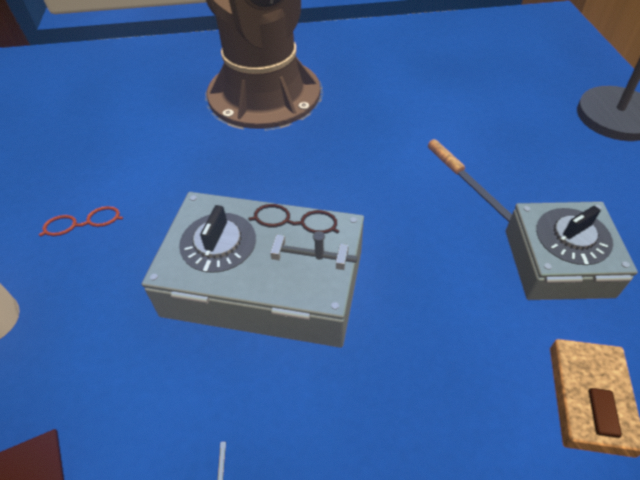

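View pics/top0.png

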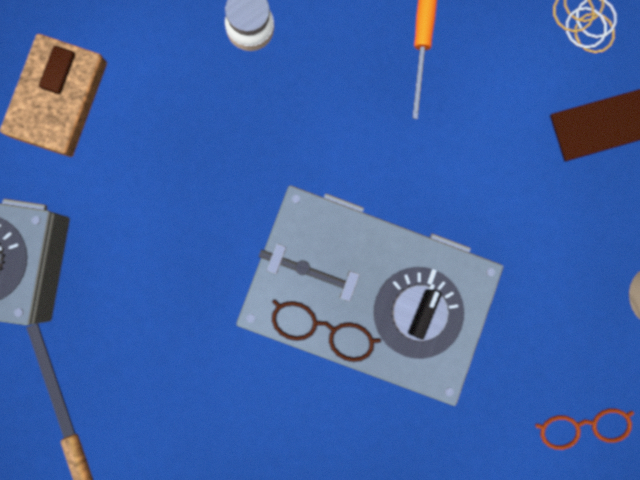

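View pics/wrist0.png

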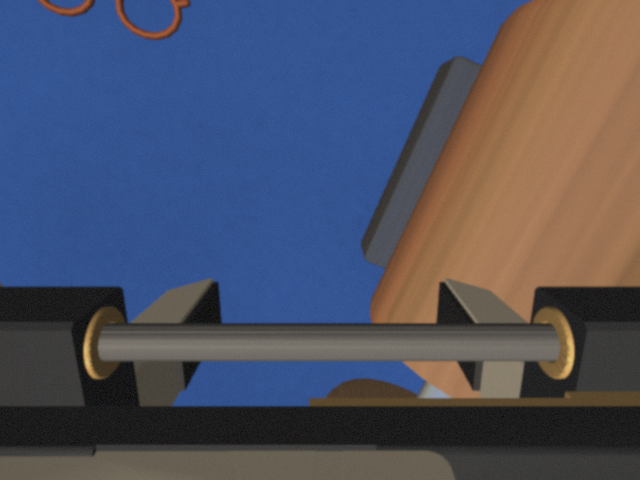

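The long lockbox sits at about (370,295) in the top image, with its dial at (421,313), its post at (302,268) and glasses on the lid at (325,330). The wrist view shows a tall wooden object close to the gripper. Next I'll measure the box.

```bash
cat > h.py <<'E'
import numpy as np, cv2
from cell import arm
def cam(n):
    p=arm.camera_params(n); R,_=cv2.Rodrigues(p["rvec"]); return p["camera_matrix"],R,np.array(p["tvec"]).ravel()
def ray(n,px,z,c=None):
    K,R,t=c or cam(n); px=np.atleast_2d(np.array(px,float))
    d=np.c_[px,np.ones(len(px))]@np.linalg.inv(K).T@R; o=-R.T@t
    return o+d*((z-o[2])/d[:,2])[:,None]
def proj(n,P,c=None):
    K,R,t=c or cam(n); q=(np.atleast_2d(P)@R.T+t)@K.T; return q[:,:2]/q[:,2:]
def toolmat(): return cv2.Rodrigues(np.array(arm.observe()["ee_rot"]))[0]
E
python3 - <<'E'
from h import *
im=cv2.imread("pics/top0.png"); hsv=cv2.cvtColor(im,cv2.COLOR_BGR2HSV)
m=((hsv[...,1]<110)&(hsv[...,2]>60)).astype(np.uint8)*255
m[:, :225]=0; m[:170]=0; m[:,520:]=0
m=cv2.morphologyEx(m,cv2.MORPH_CLOSE,np.ones((15,15)))
c=max(cv2.findContours(m,0,2)[0],key=cv2.contourArea)
m2=cv2.morphologyEx(m,cv2.MORPH_OPEN,np.ones((31,31)))
c=max(cv2.findContours(m2,0,2)[0],key=cv2.contourArea)
a=cv2.approxPolyDP(c,12,True)[:,0]; print(a)
W=ray("top",a,0.09); print(W.round(4)); print(np.linalg.norm(np.diff(np.r_[W,W[:1]],axis=0),axis=1))
# contour rect on lid plane
Wc=ray("top",c[:,0],0.09)[:,:2].astype(np.float32); print(cv2.minAreaRect(Wc*1000))
K,R,t=cam("top"); print("cam",-R.T@t)
big=cv2.resize(im[170:420,225:515],None,fx=2.7,fy=2.4,interpolation=cv2.INTER_CUBIC); 
big=cv2.resize(im[255:370,230:480],None,fx=3.2,fy=3.2,interpolation=cv2.INTER_CUBIC); cv2.imwrite("pics/topzoom.png",big)
sc=cv2.imread("pics/scene0.png"); cv2.imwrite("pics/scenezoom.png",cv2.resize(sc[180:350,140:370],None,fx=3.4,fy=3.4,interpolation=cv2.INTER_CUBIC))
E
```

```text
[[285 194]
 [246 329]
 [458 396]
 [494 262]
 [329 194]]
[[ 0.6249  0.0727  0.09  ]
 [ 0.4629  0.1154  0.09  ]
 [ 0.3867 -0.1382  0.09  ]
 [ 0.5475 -0.1827  0.09  ]
 [ 0.6261  0.0196  0.09  ]]
[0.16744774 0.26483864 0.16677214 0.21708351 0.05312308]
((509.0523681640625, -32.83244323730469), (281.8955078125, 185.82647705078125), 70.55343627929688)
cam [0.51686992 0.06237252 0.78860576]
```

View pics/topzoom.png

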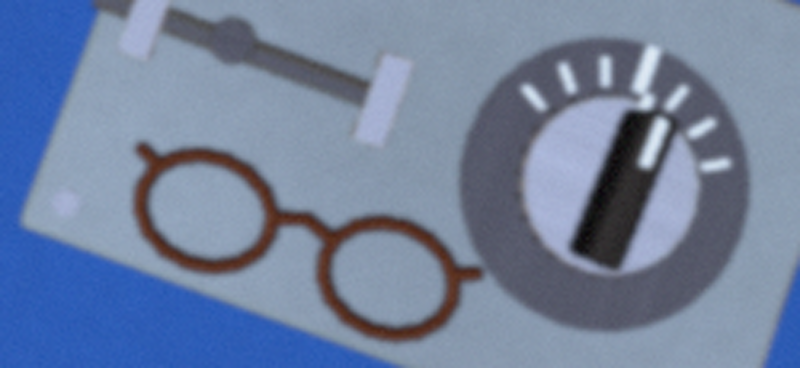

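View pics/scenezoom.png

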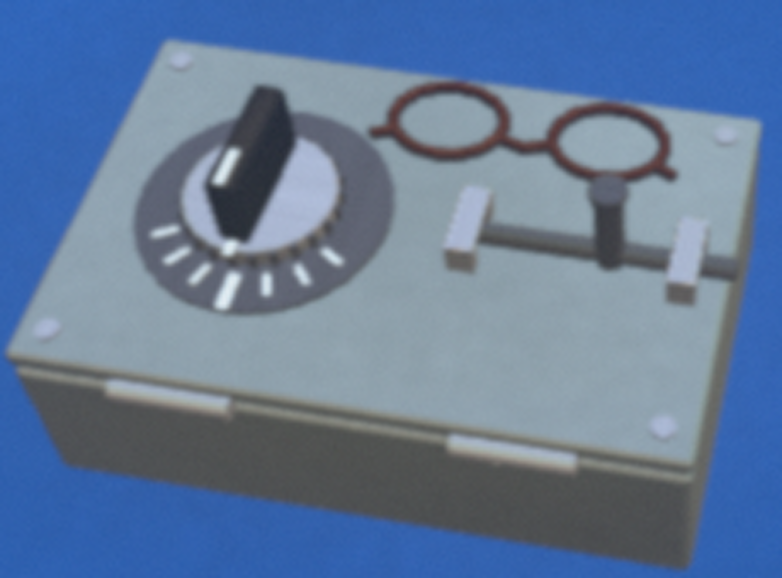

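The zoomed views show the pointer a little clockwise of zero, the seven marks, the post with guides on both sides, and the glasses on the -x side of the lid. I'll measure the plate circle, the bar top, the post head and the marks.

Run:
```python
from h import *
im=cv2.imread("pics/top0.png"); hsv=cv2.cvtColor(im,cv2.COLOR_BGR2HSV)
for p in [(421,313),(421,350),(302,267),(380,340),(432,277),(345,230),(425,318),(434,297),(455,292)]:
    print(p,im[p[1],p[0]],hsv[p[1],p[0]])
c=cam("top")
roi=np.zeros(im.shape[:2],bool); roi[255:370,365:475]=1
# plate: dark grey
m=(roi&(hsv[...,2]<130)&(hsv[...,1]<110)).astype(np.uint8)*255
m=cv2.morphologyEx(m,cv2.MORPH_OPEN,np.ones((3,3)))
k=max(cv2.findContours(m,0,1)[0],key=cv2.contourArea)
h=cv2.convexHull(k); W=ray("top",h[:,0],0.092,c)[:,:2]
(x,y),r=cv2.minEnclosingCircle((W*1000).astype(np.float32)); print("plate",x,y,r, cv2.fitEllipse((W*1000).astype(np.float32)))
# bar top
b=(roi&(hsv[...,2]<50)).astype(np.uint8)*255
k=max(cv2.findContours(b,0,1)[0],key=cv2.contourArea)
W=ray("top",k[:,0],0.138,c)[:,:2].astype(np.float32)*1000; print("bar",cv2.minAreaRect(W),cv2.contourArea(k))
w=(roi&(hsv[...,2]>200)&(hsv[...,1]<30)).astype(np.uint8)*255
n,l,s,ce=cv2.connectedComponentsWithStats(w)
for i in range(1,n):
    if s[i,4]>4: print("white",ce[i].round(1),s[i,4],ray("top",ce[i],0.092,c)[0,:2]*1000,ray("top",ce[i],0.138,c)[0,:2]*1000)
roi[:]=0; roi[255:280,290:316]=1
g=im[255:282,285:320]; cv2.imwrite("pics/post.png",cv2.resize(g,None,fx=16,fy=16,interpolation=cv2.INTER_NEAREST))
```

```text
(421, 313) [22 19 21] [140  35  22]
(421, 350) [101  83  81] [117  50 101]
(302, 267) [101  83  83] [120  45 101]
(380, 340) [87 79 90] [158  31  90]
(432, 277) [239 226 215] [106  26 239]
(345, 230) [175 154 137] [107  55 175]
(425, 318) [45 42 45] [150  17  45]
(434, 297) [234 222 208] [104  28 234]
(455, 292) [107  91  88] [115  45 107]
plate 485.4721374511719 -89.33657836914062 54.930809020996094 ((485.85540771484375, -89.71805572509766), (108.15180206298828, 108.93368530273438), 172.4956817626953)
bar ((486.8068542480469, -85.94810485839844), (16.44971466064453, 52.57362365722656), 68.86292266845703) 463.5
white [431.6 276.1] 28 [ 528.96453805 -105.54131067] [528.16587632 -94.45320801]
white [433.8 299.2] 19 [ 501.40031967 -108.25734892] [502.42184679 -96.98989409]
```

View pics/post.png

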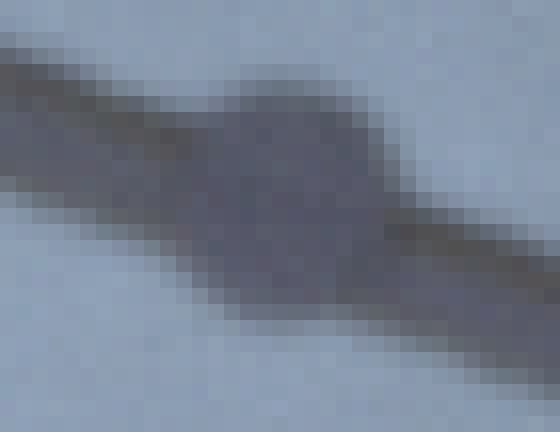

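Run:
```python
from h import *
c=cam("top"); print("post",ray("top",[302.8,267.5],0.136,c)[0]*1000)
d=np.array([485.8,-89.7]); 
w=cam("wrist"); print("wcam",-w[1].T@w[2], "axis",w[1][2])
for p in [(420,100),(375,320),(560,200),(150,10)]: print(p,ray("wrist",p,0.0,w)[0].round(3),ray("wrist",p,0.1,w)[0].round(3))
print(toolmat().round(3))
# bar incl white: axis direction
im=cv2.imread("pics/top0.png"); hsv=cv2.cvtColor(im,cv2.COLOR_BGR2HSV)
roi=np.zeros(im.shape[:2],np.uint8); cv2.circle(roi,(421,313),26,1,-1)
b=((roi>0)&(hsv[...,2]<75)).astype(np.uint8)*255
b=cv2.morphologyEx(b,cv2.MORPH_CLOSE,np.ones((7,7)))
k=max(cv2.findContours(b,0,1)[0],key=cv2.contourArea); print(cv2.minAreaRect((ray("top",k[:,0],0.138,c)[:,:2]*1000).astype(np.float32)))
```

```text
post [535.41433526  50.52831779 136.        ]
wcam [ 0.30320828 -0.55150944  0.38468799] axis [-0.24719337 -0.10031211 -0.96375978]
(420, 100) [ 0.355 -0.619  0.   ] [ 0.342 -0.601  0.1  ]
(375, 320) [ 0.141 -0.67   0.   ] [ 0.184 -0.639  0.1  ]
(560, 200) [ 0.324 -0.782  0.   ] [ 0.319 -0.722  0.1  ]
(150, 10) [ 0.334 -0.375  0.   ] [ 0.326 -0.421  0.1  ]
[[ 0.379 -0.925 -0.001]
 [-0.925 -0.379  0.001]
 [-0.001  0.    -1.   ]]
((486.9913635253906, -86.24647521972656), (17.51694107055664, 54.9446907043457), 68.08981323242188)
```

```bash
cat >> h.py <<'E'
def delta(pos,yawdeg):
    s=arm.observe(); R=cv2.Rodrigues(np.array(s["ee_rot"]))[0]; p=np.array(s["position"])
    a=np.radians(yawdeg); x=np.array([np.cos(a),np.sin(a),0]); z=np.array([0,0,-1.]); T=np.c_[x,np.cross(z,x),z]
    print("t",round(s["clock"],2),"p",p.round(4),"yaw",round(np.degrees(np.arctan2(R[1,0],R[0,0])),2),"z",R[:,2].round(4),"w",round(s["width"],3),"F",np.round(s["force"],1),"j",np.round(s["joints"],2))
    print("dp",(R.T@(np.array(pos)-p)).round(4),"rot",cv2.Rodrigues(R.T@T)[0].ravel().round(4))
E
python3 - <<'E'
from h import *
delta([.486,-.0885,.25],70.5)
E
```

```text
t 0.15 p [ 0.2367 -0.578   0.1979] yaw -67.73 z [-6.0e-04  1.1e-03 -1.0e+00] w 0.997 F [-0.3  0.3 -0.7] j [ 1.08  0.44  0.02  1.57 -0.01  1.13 -0.08]
dp [-0.3585 -0.4162 -0.0517] rot [-1.4000e-03  7.0000e-04 -2.4125e+00]
```

```bash
python3 -m pendant '[{"dp":[0,0,-0.06],"rotation":[0,0,0],"fingers":-1},{"dp":[0,0,-0.1],"rotation":[0,0,-0.1],"fingers":-1},{"dp":[-0.03,-0.03,-0.1],"rotation":[0,0,-0.25],"fingers":-1},{"dp":[-0.06,-0.07,-0.1],"rotation":[0,0,-0.4],"fingers":-1},{"dp":[-0.09,-0.105,-0.1],"rotation":[0,0,-0.55],"fingers":-1},{"dp":[-0.12,-0.14,-0.1],"rotation":[0,0,-0.7],"fingers":-1},{"dp":[-0.15,-0.175,-0.1],"rotation":[0,0,-0.85],"fingers":-1},{"dp":[-0.18,-0.21,-0.1],"rotation":[0,0,-1.0],"fingers":-1},{"dp":[-0.21,-0.245,-0.1],"rotation":[0,0,-1.15],"fingers":-1},{"dp":[-0.24,-0.28,-0.1],"rotation":[0,0,-1.3],"fingers":-1},{"dp":[-0.27,-0.315,-0.1],"rotation":[0,0,-1.45],"fingers":-1},{"dp":[-0.3,-0.35,-0.1],"rotation":[0,0,-1.6],"fingers":-1},{"dp":[-0.33,-0.385,-0.1],"rotation":[0,0,-1.75],"fingers":-1},{"dp":[-0.3585,-0.4162,-0.1],"rotation":[0,0,-1.9],"fingers":-1},{"dp":[-0.3585,-0.4162,-0.09],"rotation":[0,0,-2.05],"fingers":-1},{"dp":[-0.3585,-0.4162,-0.08],"rotation":[0,0,-2.2],"fingers":-1},{"dp":[-0.3585,-0.4162,-0.07],"rotation":[0,0,-2.35],"fingers":-1},{"dp":[-0.3585,-0.4162,-0.06],"rotation":[-0.0014,0.0007,-2.4125],"fingers":-1},{"dp":[-0.3585,-0.4162,-0.0517],"rotation":[-0.0014,0.0007,-2.4125],"fingers":-1},{"dp":[-0.3585,-0.4162,-0.0517],"rotation":[-0.0014,0.0007,-2.4125],"fingers":-1}]' 30
python3 - <<'E'
from h import *
delta([.486,-.0885,.25],70.5)
np.savez("w1.npz",*cam("wrist"))
cv2.imwrite("pics/wrist1.png",arm.get_image("wrist"))
E
```

```text
clock: 2.65
position: [0.4856, -0.0886, 0.2494]
ee_rot: [-2.566, -1.811, 0.001]
force: [-0.1, -0.4, -0.6]
width: 0.999
t 2.65 p [ 0.4856 -0.0886  0.2494] yaw 70.41 z [-1.2e-03  2.0e-04 -1.0e+00] w 0.999 F [-0.1 -0.4 -0.6] j [ 0.6   0.25 -0.65  1.77  0.16  1.18  1.14]
dp [ 0.0002  0.0004 -0.0006] rot [-0.0012  0.0002 -0.0016]
```

View pics/wrist1.png

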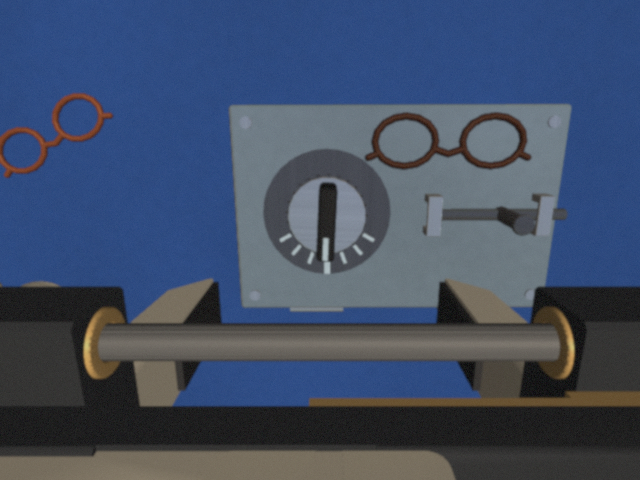

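The wrist view is clear. The plate is centred near (327,212), the bar points down at about (327,255) almost on the zero mark, and the post head is near (525,223). The glasses sit above the post.

Run:
```python
from h import *
f=np.load("w1.npz"); c=(f["arr_0"],f["arr_1"],f["arr_2"])
im=cv2.imread("pics/wrist1.png"); hsv=cv2.cvtColor(im,cv2.COLOR_BGR2HSV)
print("cam",(-c[1].T@c[2]).round(4))
roi=np.zeros(im.shape[:2],bool); roi[140:280,255:400]=1
m=(roi&(hsv[...,2]<130)).astype(np.uint8)*255
m=cv2.morphologyEx(m,cv2.MORPH_OPEN,np.ones((3,3)))
k=max(cv2.findContours(m,0,1)[0],key=cv2.contourArea); h=cv2.convexHull(k)[:,0]
print("plate px",cv2.fitEllipse(h)); W=(ray("w",h,0.092,c)[:,:2]*1000).astype(np.float32); print("plate",cv2.fitEllipse(W),cv2.minEnclosingCircle(W))
# disc (bright)
roi2=np.zeros_like(roi); roi2[170:262,280:374]=1
d=(roi2&(hsv[...,2]>140)).astype(np.uint8)*255
k=np.vstack(cv2.findContours(d[:232],0,1)[0]); 
W=(ray("w",cv2.convexHull(k)[:,0],0.103,c)[:,:2]*1000).astype(np.float32); print("disc",cv2.minEnclosingCircle(W))
b=(roi2&(hsv[...,2]<60)).astype(np.uint8)*255; b=cv2.morphologyEx(b,cv2.MORPH_CLOSE,np.ones((9,9)))
k=max(cv2.findContours(b,0,1)[0],key=cv2.contourArea); print("bar",cv2.boundingRect(k),cv2.minAreaRect((ray("w",k[:,0],0.138,c)[:,:2]*1000).astype(np.float32)))
# box edges yaw: lid contour
lid=((hsv[...,1]<110)&(hsv[...,2]>90)).astype(np.uint8)*255; lid[275:]=0
lid[:,:225]=0; lid[:,580:]=0
lid=cv2.morphologyEx(lid,cv2.MORPH_CLOSE,np.ones((9,9)))
k=max(cv2.findContours(lid,0,1)[0],key=cv2.contourArea)[:,0]
t=k[(k[:,1]<112)&(k[:,0]>245)&(k[:,0]<555)]; W=ray("w",t,0.09,c)[:,:2]; v=cv2.fitLine(W.astype(np.float32),cv2.DIST_HUBER,0,.01,.01).ravel(); print("edge",v,np.degrees(np.arctan(v[1]/v[0])),len(t))
for q in [(570,104),(229,105)]: print(ray("w",q,0.09,c))
g=im[170:290,250:400]; cv2.imwrite("pics/wz1.png",cv2.resize(g,None,fx=5,fy=5,interpolation=cv2.INTER_CUBIC))
g=im[190:250,410:580]; cv2.imwrite("pics/wz2.png",cv2.resize(g,None,fx=4.5,fy=4.5,interpolation=cv2.INTER_CUBIC))
```

```text
cam [ 0.4181 -0.0651  0.4363]
plate px ((349.8248291015625, 213.11923217773438), (146.40521240234375, 177.6431427001953), 91.67667388916016)
plate ((495.3663635253906, -72.90724182128906), (129.12872314453125, 154.3555145263672), 156.602294921875) ((496.0014953613281, -77.8883285522461), 72.93853759765625)
disc ((485.6161193847656, -90.81971740722656), 31.658653259277344)
bar (316, 183, 20, 79) ((483.545166015625, -90.77932739257812), (13.263901710510254, 60.52785873413086), 68.34825897216797)
edge [ 0.33542916  0.9420654   0.4143591  -0.02337157] 70.40136 309
[[0.4672048  0.12504759 0.09      ]]
[[ 0.37520976 -0.1356223   0.09      ]]
```

View pics/wz1.png

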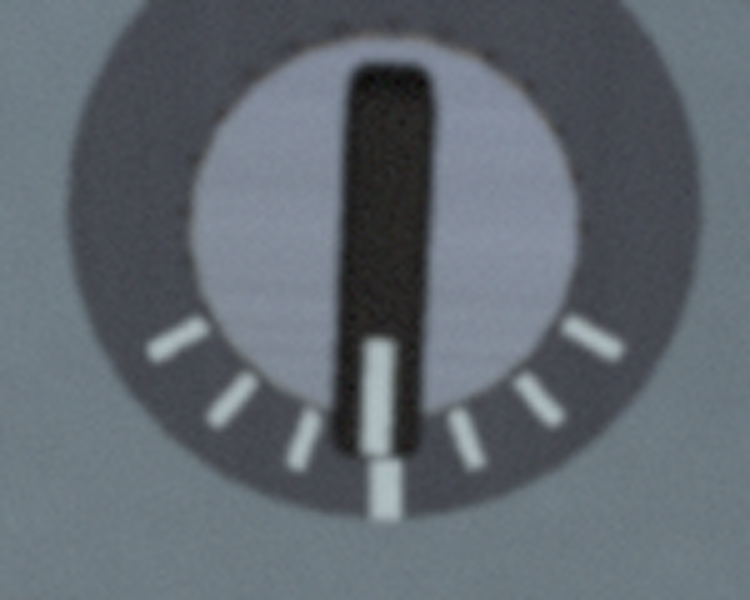

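View pics/wz2.png

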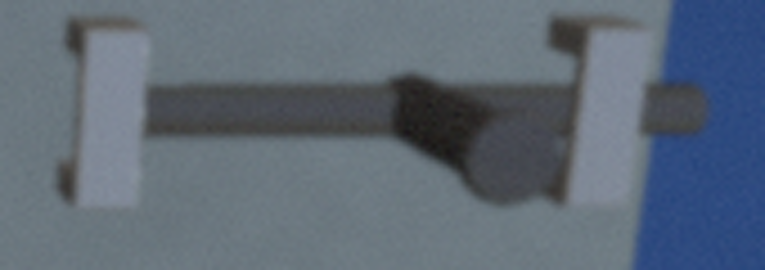

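Run:
```python
from h import *
f=np.load("w1.npz"); c=(f["arr_0"],f["arr_1"],f["arr_2"])
print("post",ray("w",(523.8,225.6),0.136,c)*1000)
delta([.4852,-.0904,.108],70.4)
```

```text
post [[536.35734377  50.32182956 136.        ]]
t 2.7 p [ 0.4859 -0.0885  0.2499] yaw 70.43 z [-5.e-04  1.e-04 -1.e+00] w 0.994 F [ 0.1  0.5 -0.4] j [ 0.6   0.25 -0.65  1.77  0.16  1.18  1.14]
dp [-2.000e-03  1.000e-04  1.419e-01] rot [-0.0005  0.0001  0.0005]
```

```bash
python3 -m pendant '[{"dp":[-0.003,0,0.05],"rotation":[0,0,0],"fingers":-1},{"dp":[-0.003,0,0.09],"rotation":[0,0,0],"fingers":-1},{"dp":[-0.003,0,0.12],"rotation":[0,0,0],"fingers":-1},{"dp":[-0.003,0,0.135],"rotation":[0,0,0],"fingers":-1},{"dp":[-0.003,0,0.142],"rotation":[0,0,0],"fingers":-0.5},{"dp":[-0.003,0,0.142],"rotation":[0,0,0],"fingers":0},{"dp":[-0.003,0,0.142],"rotation":[0,0,0],"fingers":0.4},{"dp":[-0.003,0,0.142],"rotation":[0,0,0],"fingers":1},{"dp":[-0.003,0,0.142],"rotation":[0,0,0],"fingers":1},{"dp":[-0.003,0,0.142],"rotation":[0,0,0],"fingers":1},{"dp":[-0.003,0,0.142],"rotation":[0,0,0],"fingers":1}]' 15
python3 - <<'E'
from h import *
delta([.4852,-.0910,.108],70.4)
cv2.imwrite("pics/wrist2.png",arm.get_image("wrist"))
E
```

```text
clock: 4.08
position: [0.4848, -0.0914, 0.108]
ee_rot: [-2.566, -1.811, 0.0]
force: [-0.1, 0.6, -0.4]
width: 0.289
t 4.08 p [ 0.4848 -0.0914  0.108 ] yaw 70.43 z [-4.e-04  1.e-04 -1.e+00] w 0.289 F [-0.1  0.6 -0.4] j [ 0.55  0.4  -0.6   1.96  0.29  0.87  1.02]
dp [ 0.0005  0.0002 -0.    ] rot [-0.0004  0.0001  0.0005]
```

View pics/wrist2.png

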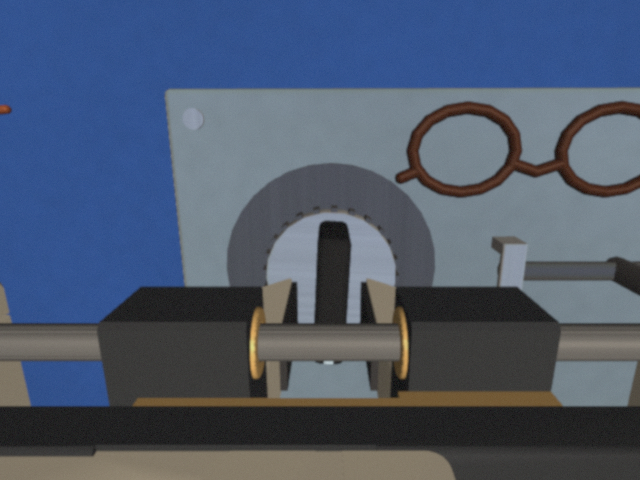

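The fingers are still closing around the bar, which is centred between the pads at (333,290). I'll let them finish.

```bash
python3 -m pendant '[{"dp":[0,0,0],"rotation":[0,0,0],"fingers":1},{"dp":[0,0,0],"rotation":[0,0,0],"fingers":1},{"dp":[0,0,0],"rotation":[0,0,0],"fingers":1},{"dp":[0,0,0],"rotation":[0,0,0],"fingers":1}]' 15
python3 - <<'E'
from h import *
delta([.4852,-.0910,.108],30.4)
E
```

```text
clock: 4.62
position: [0.4851, -0.0905, 0.108]
ee_rot: [-2.565, -1.812, -0.001]
force: [2.1, 4.6, -1.7]
width: 0.148
t 4.62 p [ 0.4851 -0.0905  0.108 ] yaw 70.46 z [ 1.e-04  1.e-03 -1.e+00] w 0.148 F [ 2.1  4.6 -1.7] j [ 0.55  0.4  -0.6   1.96  0.29  0.87  1.02]
dp [-0.0004  0.0002 -0.    ] rot [-6.000e-04 -8.000e-04  6.992e-01]
```

```bash
python3 -m pendant '[{"dp":[0,0,0],"rotation":[0,0,0.12],"fingers":1},{"dp":[0,0,0],"rotation":[0,0,0.24],"fingers":1},{"dp":[0,0,0],"rotation":[0,0,0.36],"fingers":1},{"dp":[0,0,0],"rotation":[0,0,0.48],"fingers":1},{"dp":[0,0,0],"rotation":[0,0,0.6],"fingers":1},{"dp":[0,0,0],"rotation":[0,0,0.7],"fingers":1},{"dp":[0,0,0],"rotation":[0,0,0.7],"fingers":1},{"dp":[0,0,0],"rotation":[0,0,0.7],"fingers":1},{"dp":[0,0,0],"rotation":[0,0,0.7],"fingers":1},{"dp":[0,0,0],"rotation":[0,0,0.7],"fingers":1},{"dp":[0,0,0],"rotation":[0,0,0.7],"fingers":1}]' 15
python3 - <<'E'
from h import *
delta([.4851,-.0905,.108],110.4)
cv2.imwrite("pics/wrist3.png",arm.get_image("wrist"))
cv2.imwrite("pics/top3.png",arm.get_image("top"))
E
```

```text
clock: 6.0
position: [0.4854, -0.0902, 0.108]
ee_rot: [-3.03, -0.825, -0.002]
force: [2.8, 4.5, -2.6]
width: 0.146
t 6.0 p [ 0.4854 -0.0902  0.108 ] yaw 30.46 z [ 6.0e-04  1.5e-03 -1.0e+00] w 0.146 F [ 2.8  4.5 -2.6] j [ 0.42  0.37 -0.44  1.97  0.2   0.85  0.4 ]
dp [-0.0004  0.0001  0.    ] rot [ 1.0000e-04 -1.8000e-03 -1.3952e+00]
```

View pics/wrist3.png

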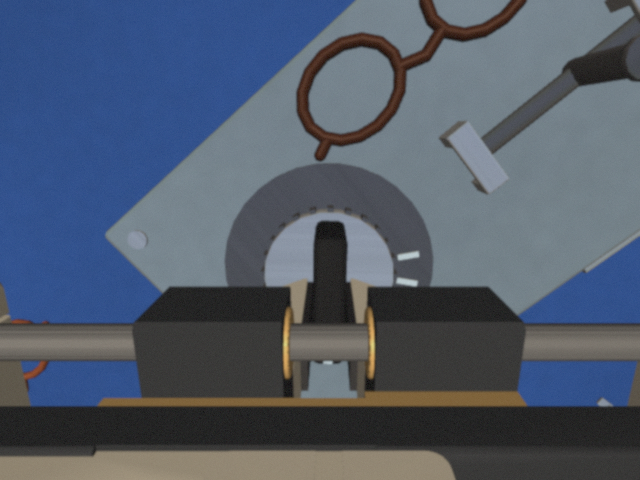

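The bar is in the fingers at (330,265) and turned with the tool to +40°. Now anticlockwise by 80°.

```bash
python3 -m pendant '[{"dp":[0,0,0],"rotation":[0,0,-0.13],"fingers":1},{"dp":[0,0,0],"rotation":[0,0,-0.26],"fingers":1},{"dp":[0,0,0],"rotation":[0,0,-0.39],"fingers":1},{"dp":[0,0,0],"rotation":[0,0,-0.52],"fingers":1},{"dp":[0,0,0],"rotation":[0,0,-0.65],"fingers":1},{"dp":[0,0,0],"rotation":[0,0,-0.78],"fingers":1},{"dp":[0,0,0],"rotation":[0,0,-0.91],"fingers":1},{"dp":[0,0,0],"rotation":[0,0,-1.04],"fingers":1},{"dp":[0,0,0],"rotation":[0,0,-1.17],"fingers":1},{"dp":[0,0,0],"rotation":[0,0,-1.3],"fingers":1},{"dp":[0,0,0],"rotation":[0,0,-1.396],"fingers":1},{"dp":[0,0,0],"rotation":[0,0,-1.396],"fingers":1},{"dp":[0,0,0],"rotation":[0,0,-1.396],"fingers":1},{"dp":[0,0,0],"rotation":[0,0,-1.396],"fingers":1},{"dp":[0,0,0],"rotation":[0,0,-1.396],"fingers":1},{"dp":[0,0,0],"rotation":[0,0,-1.396],"fingers":1}]' 15
python3 - <<'E'
from h import *
delta([.4851,-.0905,.108],50.4)
cv2.imwrite("pics/wrist4.png",arm.get_image("wrist"))
E
```

```text
clock: 8.1
position: [0.4852, -0.0907, 0.1079]
ee_rot: [-1.792, -2.58, -0.001]
force: [0.6, -3.0, 1.0]
width: 0.143
t 8.1 p [ 0.4852 -0.0907  0.1079] yaw 110.42 z [ 1.e-04  8.e-04 -1.e+00] w 0.143 F [ 0.6 -3.   1. ] j [ 0.67  0.44 -0.77  1.95  0.39  0.9   1.62]
dp [ 0.0002 -0.     -0.0001] rot [-0.0000e+00 -9.0000e-04  1.0475e+00]
```

View pics/wrist4.png

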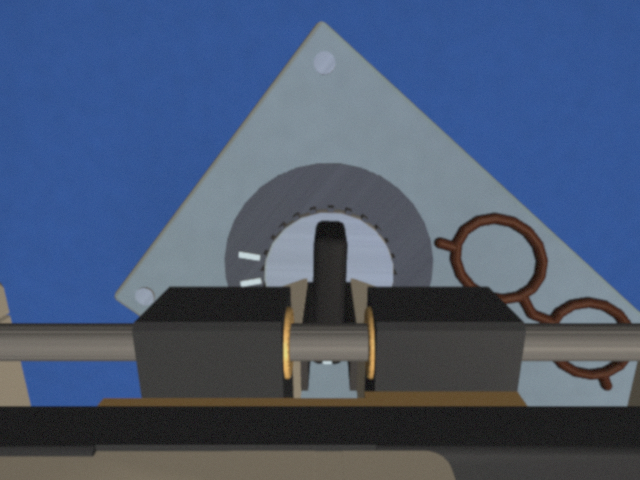

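The bar is still held and is now at -40°. Turn clockwise by 60° to the first mark.

```bash
python3 -m pendant '[{"dp":[0,0,0],"rotation":[0,0,0.13],"fingers":1},{"dp":[0,0,0],"rotation":[0,0,0.26],"fingers":1},{"dp":[0,0,0],"rotation":[0,0,0.39],"fingers":1},{"dp":[0,0,0],"rotation":[0,0,0.52],"fingers":1},{"dp":[0,0,0],"rotation":[0,0,0.65],"fingers":1},{"dp":[0,0,0],"rotation":[0,0,0.78],"fingers":1},{"dp":[0,0,0],"rotation":[0,0,0.91],"fingers":1},{"dp":[0,0,0],"rotation":[0,0,1.0],"fingers":1},{"dp":[0,0,0],"rotation":[0,0,1.0475],"fingers":1},{"dp":[0,0,0],"rotation":[0,0,1.0475],"fingers":1},{"dp":[0,0,0],"rotation":[0,0,1.0475],"fingers":1},{"dp":[0,0,0],"rotation":[0,0,1.0475],"fingers":1},{"dp":[0,0,0],"rotation":[0,0,1.0475],"fingers":1},{"dp":[0,0,0],"rotation":[0,0,1.0475],"fingers":1},{"dp":[0,0,0],"rotation":[0,0,1.0475],"fingers":1}]' 15
python3 - <<'E'
from h import *
delta([.536,.0503,.25],-19.6)
cv2.imwrite("pics/wrist5.png",arm.get_image("wrist"))
E
```

```text
clock: 10.02
position: [0.4852, -0.0903, 0.1079]
ee_rot: [-2.841, -1.338, -0.001]
force: [0.5, 4.1, -1.0]
width: 0.142
t 10.03 p [ 0.4852 -0.0903  0.1079] yaw 50.42 z [ 2.0e-04  1.3e-03 -1.0e+00] w 0.142 F [ 0.5  4.1 -1. ] j [ 0.48  0.38 -0.52  1.97  0.24  0.86  0.71]
dp [ 0.1409 -0.0506 -0.1419] rot [-1.3000e-03 -6.0000e-04  1.2221e+00]
```

View pics/wrist5.png

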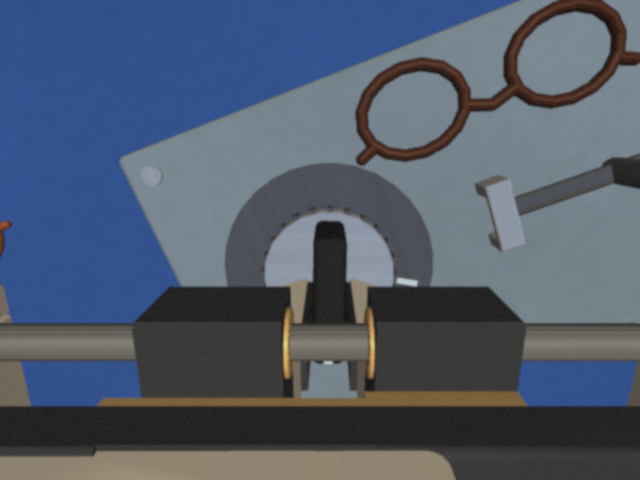

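```bash
python3 -m pendant '[{"dp":[0,0,0],"rotation":[0,0,0],"fingers":0.1},{"dp":[0,0,0],"rotation":[0,0,0],"fingers":0.1},{"dp":[0,0,0],"rotation":[0,0,0],"fingers":0.1},{"dp":[0,0,0],"rotation":[0,0,0],"fingers":0.1},{"dp":[0,0,-0.03],"rotation":[0,0,0],"fingers":0.1},{"dp":[0,0,-0.08],"rotation":[0,0,0],"fingers":0.1},{"dp":[0,0,-0.13],"rotation":[0,0,0],"fingers":0},{"dp":[0.02,-0.007,-0.142],"rotation":[0,0,0.15],"fingers":0},{"dp":[0.04,-0.014,-0.142],"rotation":[0,0,0.3],"fingers":0},{"dp":[0.06,-0.021,-0.142],"rotation":[0,0,0.45],"fingers":0},{"dp":[0.08,-0.028,-0.142],"rotation":[0,0,0.6],"fingers":0},{"dp":[0.1,-0.035,-0.142],"rotation":[0,0,0.75],"fingers":0},{"dp":[0.12,-0.042,-0.142],"rotation":[0,0,0.9],"fingers":0},{"dp":[0.14,-0.05,-0.142],"rotation":[0,0,1.05],"fingers":0},{"dp":[0.141,-0.0506,-0.142],"rotation":[0,0,1.2],"fingers":0},{"dp":[0.141,-0.0506,-0.142],"rotation":[-0.0013,-0.0006,1.222],"fingers":0},{"dp":[0.141,-0.0506,-0.142],"rotation":[-0.0013,-0.0006,1.222],"fingers":0}]' 15
python3 - <<'E'
from h import *
delta([.536,.0503,.108],-19.6)
np.savez("w6.npz",*cam("wrist"))
cv2.imwrite("pics/wrist6.png",arm.get_image("wrist"))
E
```

```text
clock: 12.2
position: [0.536, 0.0501, 0.2501]
ee_rot: [3.096, -0.531, 0.0]
force: [0.2, 0.0, 0.4]
width: 0.497
t 12.2 p [0.536  0.0501 0.2501] yaw -19.46 z [-1.e-04 -4.e-04 -1.e+00] w 0.497 F [0.2 0.  0.4] j [ 0.13  0.29 -0.41  1.68  0.12  1.2  -0.65]
dp [-1.000e-04 -3.000e-04  1.421e-01] rot [ 0.0004 -0.0001  0.0025]
```

View pics/wrist6.png

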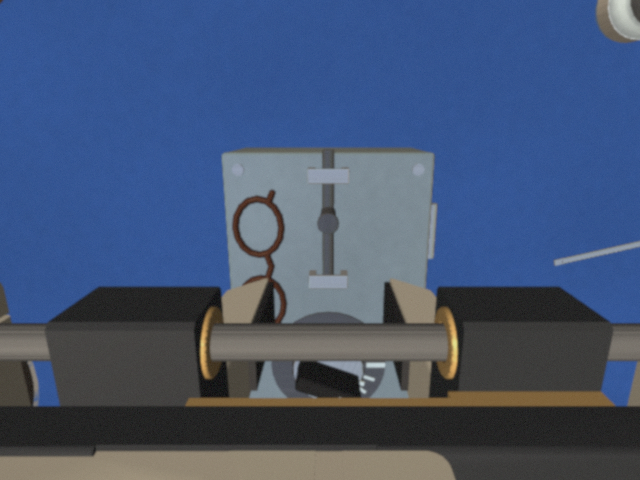

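The dial still sits at its turned position (bar at (328,380)). The post head is at (328,222), clear of the glasses at (258,226). I'll check the post's position and the dial angle.

Run:
```python
from h import *
f=np.load("w6.npz"); c=(f["arr_0"],f["arr_1"],f["arr_2"])
im=cv2.imread("pics/wrist6.png"); g=im[200:245,305:350]
cv2.imwrite("pics/wz6.png",cv2.resize(g,None,fx=11,fy=11,interpolation=cv2.INTER_CUBIC))
print(ray("w",(328,222.5),0.136,c)*1000)
im=arm.get_image("top"); cv2.imwrite("pics/top6.png",im)
```

```text
[[536.01773708  50.58726514 136.        ]]
```

View pics/wz6.png

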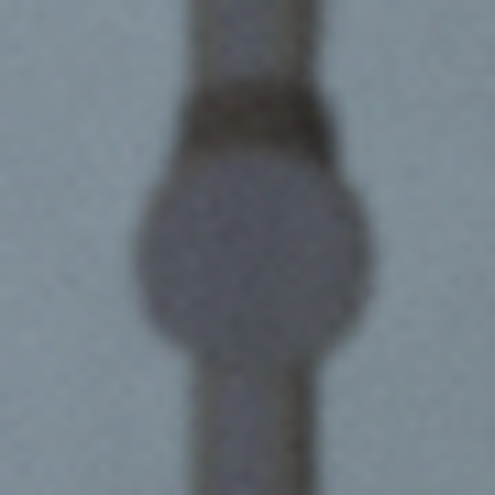

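View pics/top6.png

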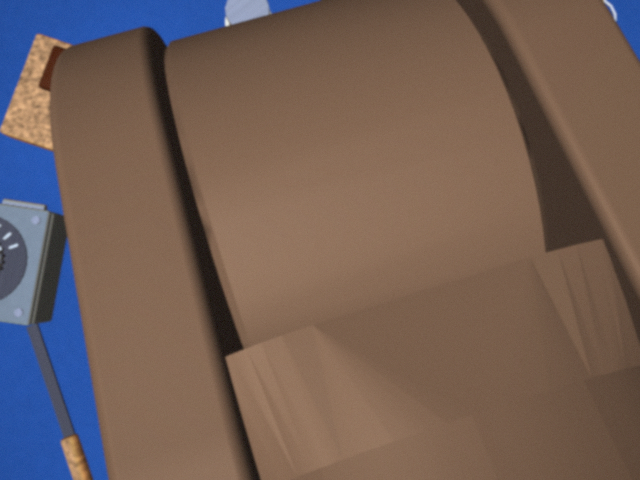

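The post is at (0.536, 0.0505) in three views. The top view is blocked by the arm. Descend and grip the post.

```bash
python3 -m pendant '[{"dp":[0,0,0.05],"rotation":[0,0,0],"fingers":0.25},{"dp":[0,0,0.09],"rotation":[0,0,0],"fingers":0.25},{"dp":[0,0,0.12],"rotation":[0,0,0],"fingers":0.25},{"dp":[0,0,0.135],"rotation":[0,0,0],"fingers":0.25},{"dp":[0,0,0.142],"rotation":[0,0,0],"fingers":0.25},{"dp":[0,0,0.142],"rotation":[0,0,0],"fingers":1},{"dp":[0,0,0.142],"rotation":[0,0,0],"fingers":1},{"dp":[0,0,0.142],"rotation":[0,0,0],"fingers":1},{"dp":[0,0,0.142],"rotation":[0,0,0],"fingers":1},{"dp":[0,0,0.142],"rotation":[0,0,0],"fingers":1}]' 15
python3 - <<'E'
from h import *
delta([.536-.035*.3355,.0505-.035*.942,.108],-19.6)
cv2.imwrite("pics/wrist7.png",arm.get_image("wrist"))
E
```

```text
clock: 13.55
position: [0.5369, 0.0502, 0.1091]
ee_rot: [-3.096, 0.532, -0.003]
force: [-0.4, 0.7, 5.8]
width: 0.005
t 13.55 p [0.5369 0.0502 0.1091] yaw -19.5 z [ 0.0021  0.     -1.    ] w 0.005 F [-0.4  0.7  5.8] j [ 0.1   0.42 -0.39  1.87  0.2   0.89 -0.73]
dp [-0.001   0.035   0.0011] rot [-0.0007 -0.0019  0.0018]
```

View pics/wrist7.png

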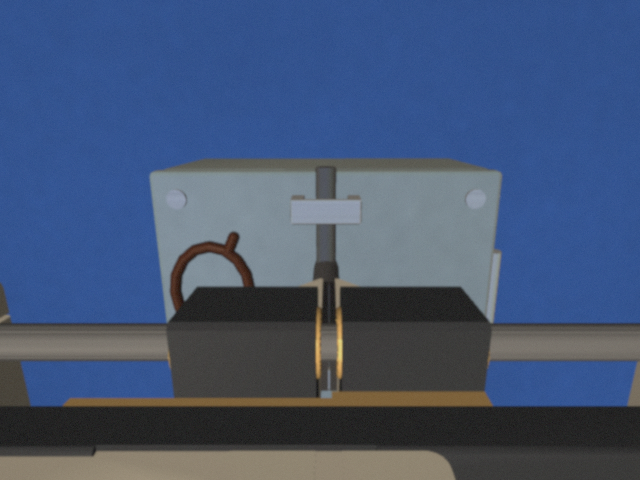

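The fingers shut completely (width 0.005), so the post isn't between the pads. I'll check where it is from this view.

Run:
```python
from h import *
c=cam("wrist"); im=cv2.imread("pics/wrist7.png")
print("cam",(-c[1].T@c[2]).round(4), arm.observe()["width"], arm.observe()["force"])
print("tcp,grasp px",proj("w",[[.5369,.0502,.1091],[.5369,.0502,.1279],[.536,.0505,.136],[.536,.0505,.126],[.536,.0505,.1]],c))
u=np.array([.3355,.942])
for px in [(326,262),(326,270)]:
  for z in (.09,.1): 
    P=ray("w",px,z,c)[0]; print(px,z,P.round(4),"s from axis",(P[:2]-[.536,.0505])@u)
print("guide",[(ray("w",(326,198),.105,c)[0][:2]-[.536,.0505])@u])
g=im[190:410,250:400]; cv2.imwrite("pics/wz7.png",cv2.resize(g,None,fx=2.7*1.3,fy=2.7,interpolation=cv2.INTER_CUBIC))
cv2.imwrite("pics/scene7.png",arm.get_image("scene")[150:400,100:420][:, :])
s=cv2.imread("pics/scene7.png"); cv2.imwrite("pics/scene7.png",cv2.resize(s,None,fx=2.4,fy=2.4,interpolation=cv2.INTER_CUBIC))
```

```text
cam [0.5604 0.1173 0.2959] 0.005480217725586519 [-0.57071564  0.68032814  6.19056134]
tcp,grasp px [[328.16088796 276.85687745]
 [328.22341068 291.93349058]
 [326.02931015 299.44285639]
 [326.10882543 290.31248351]
 [326.28104104 270.53776124]]
(326, 262) 0.09 [0.5362 0.0517 0.09  ] s from axis 0.0012112581850710787
(326, 262) 0.1 [0.5374 0.0549 0.1   ] s from axis 0.004606050373138938
(326, 270) 0.09 [0.5347 0.0474 0.09  ] s from axis -0.00332338308361032
(326, 270) 0.1 [0.536  0.0508 0.1   ] s from axis 0.0002916135557685363
guide [np.float64(0.03833454228607369)]
```

View pics/wz7.png

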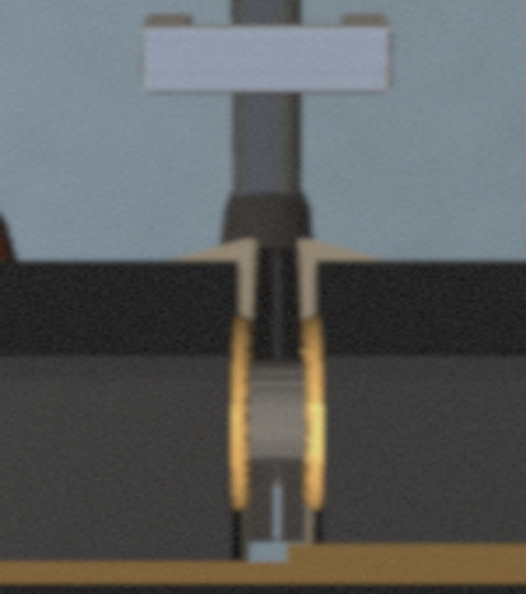

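View pics/scene7.png

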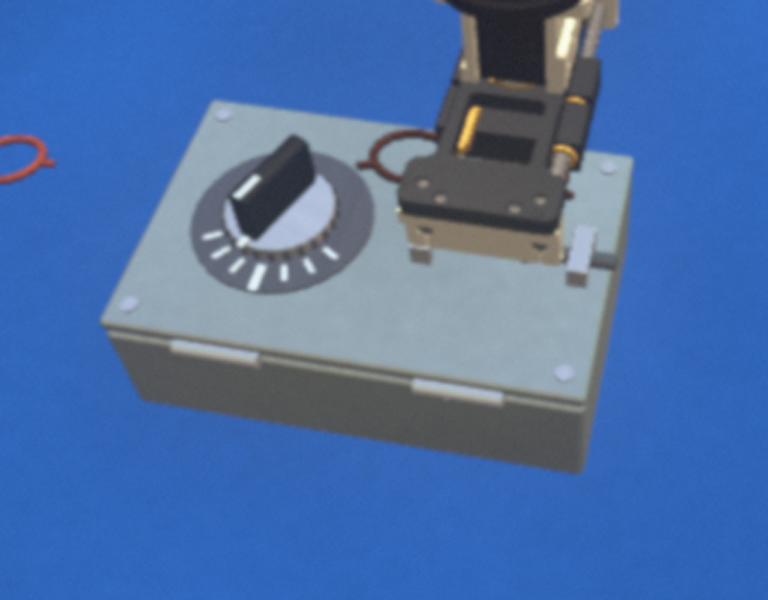

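Run:
```python
from h import *
u=np.array([.3355,.942])
f=np.load("w6.npz"); c6=(f["arr_0"],f["arr_1"],f["arr_2"]); c7=cam("wrist")
for n,c in (("6",c6),("7",c7)):
    im=cv2.imread(f"pics/wrist{n}.png"); 
    p=proj("w",[[.536+.0335*s/10,.0505+.0942*s/10,.097] for s in range(-3,7)],c); print(n,p.round(0).tolist())
    col=int(round(p[5][0])); print([int(v) for v in im[140:300,col].mean(1)])
```

```text
6 [[328.0, 246.0], [328.0, 235.0], [328.0, 224.0], [328.0, 212.0], [328.0, 201.0], [328.0, 189.0], [328.0, 177.0], [328.0, 165.0], [328.0, 152.0], [328.0, 140.0]]
[95, 95, 94, 94, 94, 94, 96, 92, 91, 81, 83, 88, 84, 86, 88, 85, 86, 85, 88, 86, 88, 86, 86, 87, 85, 84, 87, 92, 116, 144, 160, 160, 159, 158, 156, 159, 160, 158, 156, 158, 160, 155, 148, 123, 97, 87, 87, 83, 87, 84, 87, 88, 88, 87, 82, 84, 85, 85, 84, 82, 86, 85, 87, 86, 88, 81, 79, 67, 59, 53, 57, 59, 59, 70, 81, 82, 82, 84, 84, 83, 86, 83, 84, 83, 81, 82, 84, 82, 83, 81, 82, 80, 81, 81, 83, 82, 84, 87, 85, 83, 85, 84, 87, 85, 84, 86, 85, 86, 83, 84, 83, 83, 85, 81, 84, 85, 84, 83, 82, 83, 82, 84, 85, 80, 82, 85, 83, 85, 85, 82, 85, 84, 81, 83, 95, 124, 148, 158, 160, 158, 158, 158, 157, 155, 156, 156, 158, 153, 137, 134, 134, 133, 133, 132, 134, 135, 132, 137, 133, 133]
7 [[326.0, 321.0], [326.0, 304.0], [326.0, 287.0], [326.0, 269.0], [326.0, 250.0], [326.0, 231.0], [326.0, 212.0], [326.0, 192.0], [326.0, 171.0], [326.0, 150.0]]
[96, 95, 93, 95, 96, 93, 92, 96, 90, 93, 90, 92, 95, 94, 93, 91, 93, 95, 94, 92, 91, 91, 92, 91, 91, 85, 72, 67, 81, 85, 86, 87, 86, 87, 85, 84, 86, 86, 83, 85, 85, 88, 85, 86, 86, 87, 87, 85, 87, 86, 85, 87, 87, 85, 84, 84, 85, 89, 94, 116, 142, 156, 160, 158, 156, 156, 152, 156, 158, 156, 157, 158, 156, 157, 157, 154, 155, 154, 154, 157, 152, 154, 149, 128, 98, 85, 82, 86, 85, 85, 87, 84, 85, 85, 86, 85, 84, 89, 86, 85, 82, 84, 83, 85, 82, 84, 85, 83, 87, 88, 85, 86, 86, 82, 87, 84, 85, 86, 86, 85, 79, 65, 56, 54, 53, 54, 55, 52, 55, 59, 57, 55, 55, 56, 56, 56, 54, 55, 54, 54, 52, 45, 39, 36, 36, 28, 37, 34, 36, 31, 32, 36, 33, 34, 32, 33, 25, 31, 26, 29]
```

By the rod end and post base, the bolt hasn't moved, yet the jaws read shut. I'll open, lift and look again rather than guess.

```bash
python3 -m pendant '[{"dp":[0,0,0],"rotation":[0,0,0],"fingers":0},{"dp":[0,0,0],"rotation":[0,0,0],"fingers":0},{"dp":[0,0,0],"rotation":[0,0,0],"fingers":0},{"dp":[0,0,0],"rotation":[0,0,0],"fingers":0},{"dp":[0,0,0],"rotation":[0,0,0],"fingers":0}]' 15
python3 - <<'E'
from h import *
delta([.536,.0505,.108],-19.6)
np.savez("w8.npz",*cam("wrist"))
im=arm.get_image("wrist");cv2.imwrite("pics/wrist8.png",im)
cv2.imwrite("pics/wz8.png",cv2.resize(im[180:410,200:460],None,fx=2.6,fy=2.6,interpolation=cv2.INTER_CUBIC))
E
```

```text
clock: 14.28
position: [0.5368, 0.0502, 0.109]
ee_rot: [-3.096, 0.532, -0.003]
force: [0.3, 0.3, -0.7]
width: 0.485
t 14.28 p [0.5368 0.0502 0.109 ] yaw -19.49 z [ 0.0018 -0.     -1.    ] w 0.485 F [ 0.3  0.3 -0.7] j [ 0.1   0.42 -0.39  1.87  0.2   0.89 -0.73]
dp [-0.0009 -0.      0.001 ] rot [-0.0006 -0.0018  0.0019]
```

View pics/wz8.png

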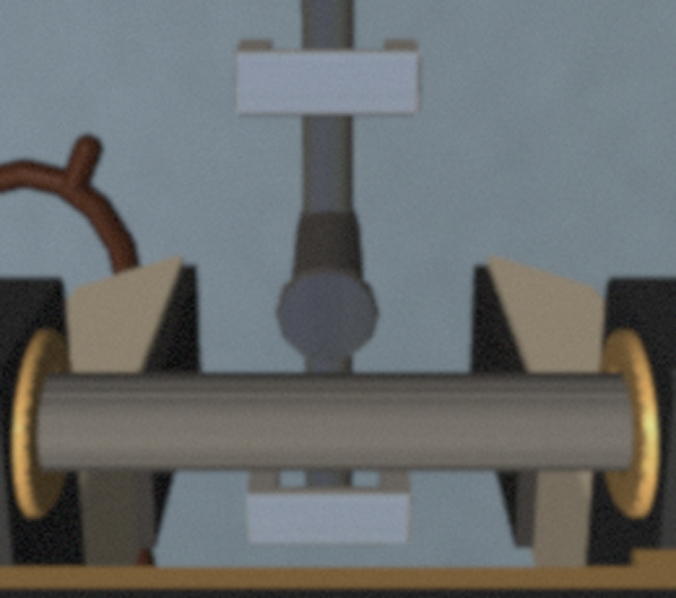

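The post stands exactly between the open fingers (head at (325,312) in the crop), so the jaws somehow closed past it. I won't repeat that. The bolt only needs 1.5 N, so I'll push the post towards the dial with shut fingers from its +y side, staying above the 15 mm guide.

```bash
python3 -m pendant '[{"dp":[-0.001,0,-0.03],"rotation":[0,0,0],"fingers":0},{"dp":[-0.001,0,-0.05],"rotation":[0,0,0],"fingers":0},{"dp":[-0.001,-0.01,-0.05],"rotation":[0,0,0],"fingers":0},{"dp":[-0.001,-0.026,-0.05],"rotation":[0,0,0],"fingers":1},{"dp":[-0.001,-0.026,-0.05],"rotation":[0,0,0],"fingers":1},{"dp":[-0.001,-0.026,-0.05],"rotation":[0,0,0],"fingers":1},{"dp":[-0.001,-0.026,-0.05],"rotation":[0,0,0],"fingers":1},{"dp":[-0.001,-0.026,-0.05],"rotation":[0,0,0],"fingers":1},{"dp":[-0.001,-0.026,-0.035],"rotation":[0,0,0],"fingers":1},{"dp":[-0.001,-0.026,-0.02],"rotation":[0,0,0],"fingers":1},{"dp":[-0.001,-0.026,-0.005],"rotation":[0,0,0],"fingers":1},{"dp":[-0.001,-0.026,-0.005],"rotation":[0,0,0],"fingers":1}]' 15
python3 - <<'E'
from h import *
u=np.array([.3355,.942])
delta([.536-.015*u[0],.0505-.015*u[1],.114],-19.6)
im=arm.get_image("wrist");cv2.imwrite("pics/wrist9.png",im)
s=arm.get_image("scene");cv2.imwrite("pics/scene9.png",cv2.resize(s[150:400,100:420],None,fx=2.4,fy=2.4,interpolation=cv2.INTER_CUBIC))
E
```

```text
clock: 15.82
position: [0.5433, 0.0747, 0.1123]
ee_rot: [3.096, -0.532, -0.002]
force: [0.6, 0.5, 0.4]
width: 0.008
t 15.82 p [0.5433 0.0747 0.1123] yaw -19.49 z [-1.3e-03 -5.0e-04 -1.0e+00] w 0.008 F [0.6 0.5 0.4] j [ 0.06  0.44 -0.39  1.84  0.21  0.91 -0.77]
dp [ 0.0011  0.0403 -0.0017] rot [0.0009 0.001  0.002 ]
```

View pics/wrist9.png

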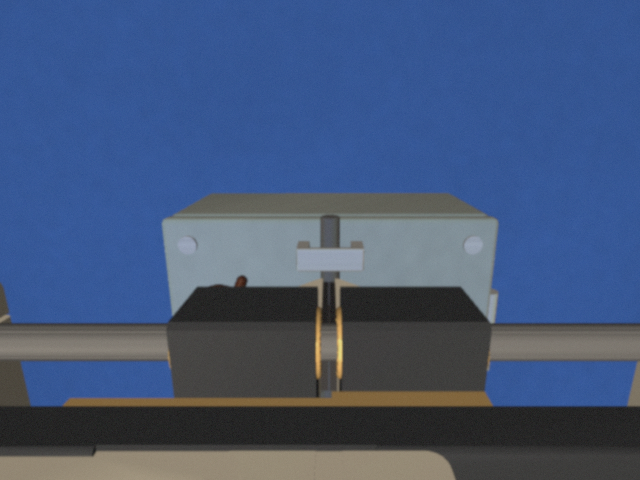

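View pics/scene9.png

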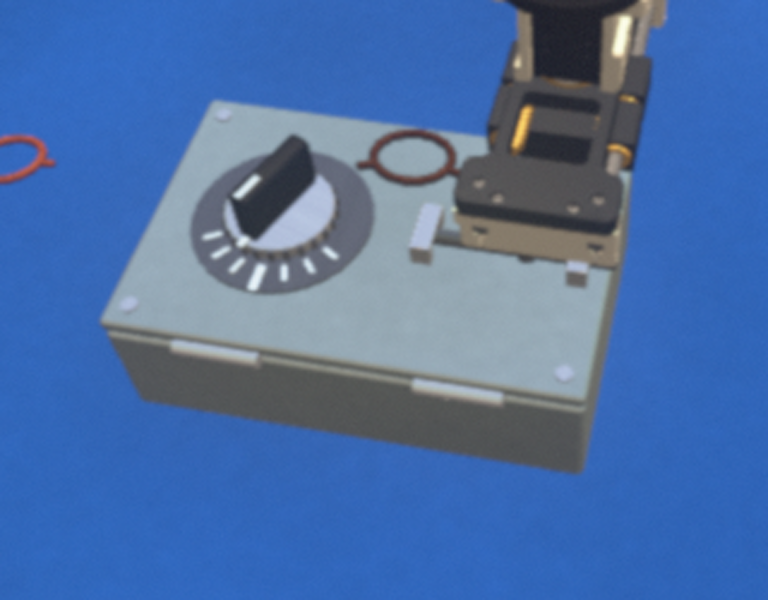

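Run:
```python
from h import *
u=np.array([.3355,.942]); v=np.array([.942,-.3355]); p=np.array([.5433,.0747])
c=cam("scene"); print("cam",(-c[1].T@c[2]).round(3))
for nm,s,x,z in [("tip",0,.02,.112),("tip-l",-.0095,.02,.112),("tip-r",.0095,.02,.112),("body l",-.0375,.095,.178),("body r",.0375,.095,.178),("body l",-.0375,.0,.178),("post top",-.026,0,.136)]:
    q=proj("s",[*(p+u*s+v*x),z],c)[0]; print(nm,((q-[100,150])*2.4).round(0))
for q in [(457,245),(617,265),(462,180),(620,190)]:
    P=np.array(q)/2.4+[100,150]
    for z in (.112,.14,.178,.2):
        W=ray("s",P,z,c)[0][:2]-p; print(q,z,"s",round(W@u,3),"x",round(W@v,3))
```

```text
cam [0.963 0.003 0.651]
tip [565. 262.]
tip-l [548. 260.]
tip-r [581. 265.]
body l [460. 291.]
body r [613. 314.]
body l [502. 148.]
post top [525. 201.]
(457, 245) 0.112 s -0.062 x 0.019
(457, 245) 0.14 s -0.055 x 0.04
(457, 245) 0.178 s -0.046 x 0.068
(457, 245) 0.2 s -0.04 x 0.084
(617, 265) 0.112 s 0.029 x 0.016
(617, 265) 0.14 s 0.031 x 0.037
(617, 265) 0.178 s 0.035 x 0.066
(617, 265) 0.2 s 0.036 x 0.082
(462, 180) 0.112 s -0.071 x -0.029
(462, 180) 0.14 s -0.063 x -0.005
(462, 180) 0.178 s -0.053 x 0.026
(462, 180) 0.2 s -0.047 x 0.044
(620, 190) 0.112 s 0.022 x -0.038
(620, 190) 0.14 s 0.025 x -0.015
(620, 190) 0.178 s 0.028 x 0.018
(620, 190) 0.2 s 0.031 x 0.036
```

The visible block is the gripper's body, well above the box, and the shut fingers are 25 mm beyond the post. Push.

```bash
python3 -m pendant '[{"dp":[0.001,0.004,0],"rotation":[0,0,0],"fingers":1},{"dp":[0.001,0.008,0],"rotation":[0,0,0],"fingers":1},{"dp":[0.001,0.012,0],"rotation":[0,0,0],"fingers":1},{"dp":[0.001,0.016,0],"rotation":[0,0,0],"fingers":1},{"dp":[0.001,0.02,0],"rotation":[0,0,0],"fingers":1},{"dp":[0.001,0.024,0],"rotation":[0,0,0],"fingers":1},{"dp":[0.001,0.028,0],"rotation":[0,0,0],"fingers":1},{"dp":[0.001,0.032,0],"rotation":[0,0,0],"fingers":1},{"dp":[0.001,0.036,0],"rotation":[0,0,0],"fingers":1},{"dp":[0.001,0.039,0],"rotation":[0,0,0],"fingers":1},{"dp":[0.001,0.039,0],"rotation":[0,0,0],"fingers":1},{"dp":[0.001,0.039,0],"rotation":[0,0,0],"fingers":1}]' 15
python3 - <<'E'
from h import *
u=np.array([.3355,.942]);s=arm.observe(); print("s",(s["position"][:2]-np.array([.536,.0505]))@u)
delta([.536-.015*u[0],.0505-.015*u[1],.114],-19.6)
np.savez("w10.npz",*cam("wrist"))
im=arm.get_image("wrist");cv2.imwrite("pics/wrist10.png",im)
E
```

```text
clock: 17.42
position: [0.5325, 0.0381, 0.1139]
ee_rot: [-3.096, 0.531, -0.002]
force: [-0.3, 1.2, 0.5]
width: 0.007
s -0.012829715014734245
t 17.43 p [0.5325 0.0381 0.1139] yaw -19.48 z [ 1.5e-03  2.0e-04 -1.0e+00] w 0.007 F [-0.3  1.2  0.5] j [ 0.13  0.41 -0.39  1.88  0.2   0.89 -0.7 ]
dp [-0.0008  0.0022 -0.0001] rot [-0.0007 -0.0014  0.0021]
```

View pics/wrist10.png

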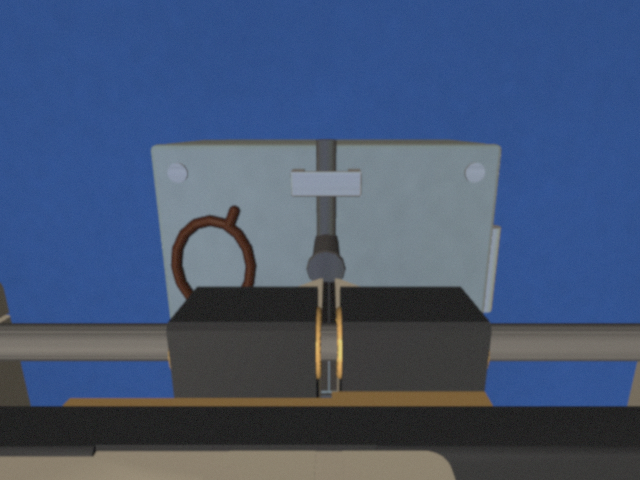

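Run:
```python
from h import *
obs=[]
def L(n): 
    f=np.load(n); return (f["arr_0"],f["arr_1"],f["arr_2"])
obs=[("top0",cam("top"),(302.8,267.5)),("w1",L("w1.npz"),(523.8,225.6)),("w6",L("w6.npz"),(328,222.8)),("w8",L("w8.npz"),(325.8,300)),("w10",L("w10.npz"),(326,268))]
def tri(o):
    A=np.zeros((3,3));b=np.zeros(3)
    for n,(K,R,t),px in o:
        d=R.T@np.linalg.inv(K)@[*px,1]; d/=np.linalg.norm(d); M=np.eye(3)-np.outer(d,d); A+=M; b+=M@(-R.T@t)
    return np.linalg.solve(A,b).round(4)
print(tri(obs[:3]),tri(obs[:4]),tri(obs),tri(obs[2:]))
for o in obs: print(o[0],ray("",o[2],.136,o[1])[0].round(4))
K=L("w10.npz"); print(proj("",[[.5325,.0381,.1139],[.5325,.0381,.1327]],K))
im=cv2.imread("pics/wrist10.png"); cv2.imwrite("pics/wz10.png",cv2.resize(im[190:410,250:400],None,fx=4,fy=2.7,interpolation=cv2.INTER_CUBIC))
```

```text
[0.5359 0.0504 0.1364] [0.5358 0.0504 0.1363] [0.5358 0.0504 0.1364] [0.5359 0.0505 0.1366]
top0 [0.5354 0.0505 0.136 ]
w1 [0.5364 0.0503 0.136 ]
w6 [0.5359 0.0504 0.136 ]
w8 [0.5358 0.0503 0.136 ]
w10 [0.5358 0.0503 0.136 ]
[[328.19186072 277.03475912]
 [328.23460728 292.1302067 ]]
```

View pics/wz10.png

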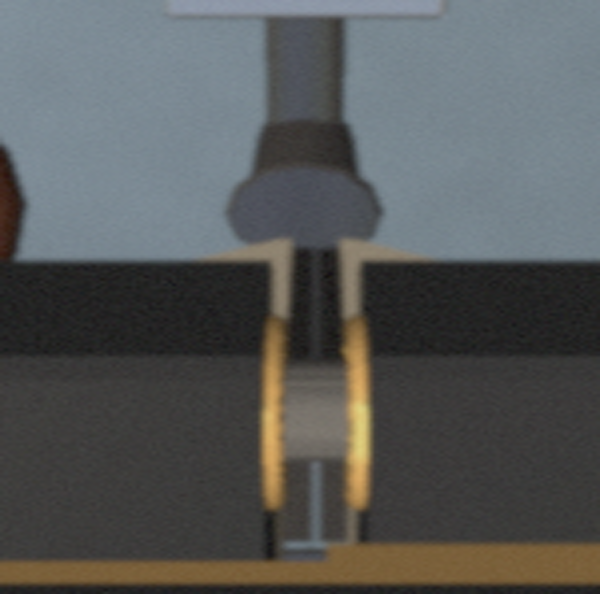

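All five views put the post head at (0.536, 0.0504, 0.136), so the bolt hasn't moved and the shut fingers passed through the post at this height without contact. The only reaction so far came at TCP z about 0.109, pushing up, which suggests the part that can be gripped is lower down. I'll try a lower grip around the post base and rod, closing gradually.

```bash
python3 -m pendant '[{"dp":[-0.0008,0,-0.025],"rotation":[0,0,0],"fingers":0.3},{"dp":[-0.0008,0,-0.045],"rotation":[0,0,0],"fingers":0.3},{"dp":[-0.0008,-0.0128,-0.045],"rotation":[0,0,0],"fingers":0.3},{"dp":[-0.0008,-0.0128,-0.045],"rotation":[0,0,0],"fingers":0.3},{"dp":[-0.0008,-0.0128,-0.025],"rotation":[0,0,0],"fingers":0.3},{"dp":[-0.0008,-0.0128,-0.005],"rotation":[0,0,0],"fingers":0.3},{"dp":[-0.0008,-0.0128,0.007],"rotation":[0,0,0],"fingers":0.3},{"dp":[-0.0008,-0.0128,0.014],"rotation":[0,0,0],"fingers":0.3},{"dp":[-0.0008,-0.0128,0.014],"rotation":[0,0,0],"fingers":0.5},{"dp":[-0.0008,-0.0128,0.014],"rotation":[0,0,0],"fingers":0.6},{"dp":[-0.0008,-0.0128,0.014],"rotation":[0,0,0],"fingers":0.65},{"dp":[-0.0008,-0.0128,0.014],"rotation":[0,0,0],"fingers":0.7},{"dp":[-0.0008,-0.0128,0.014],"rotation":[0,0,0],"fingers":0.75},{"dp":[-0.0008,-0.0128,0.014],"rotation":[0,0,0],"fingers":0.8},{"dp":[-0.0008,-0.0128,0.014],"rotation":[0,0,0],"fingers":0.85},{"dp":[-0.0008,-0.0128,0.014],"rotation":[0,0,0],"fingers":0.85}]' 10
python3 - <<'E'
from h import *
delta([.536,.0505,.1],-19.6)
im=arm.get_image("wrist");cv2.imwrite("pics/wrist11.png",im)
cv2.imwrite("pics/wz11.png",cv2.resize(im[180:410,200:460],None,fx=2.6,fy=2.6,interpolation=cv2.INTER_CUBIC))
E
```

```text
clock: 19.48
position: [0.5359, 0.0508, 0.1003]
ee_rot: [-3.096, 0.531, -0.002]
force: [-3.9, 0.5, 6.0]
width: 0.178
t 19.48 p [0.5359 0.0508 0.1003] yaw -19.46 z [ 1.5e-03  4.0e-04 -1.0e+00] w 0.178 F [-3.9  0.5  6. ] j [ 0.1   0.43 -0.39  1.88  0.21  0.87 -0.74]
dp [0.0002 0.0003 0.0003] rot [-0.0008 -0.0013  0.0024]
```

View pics/wz11.png

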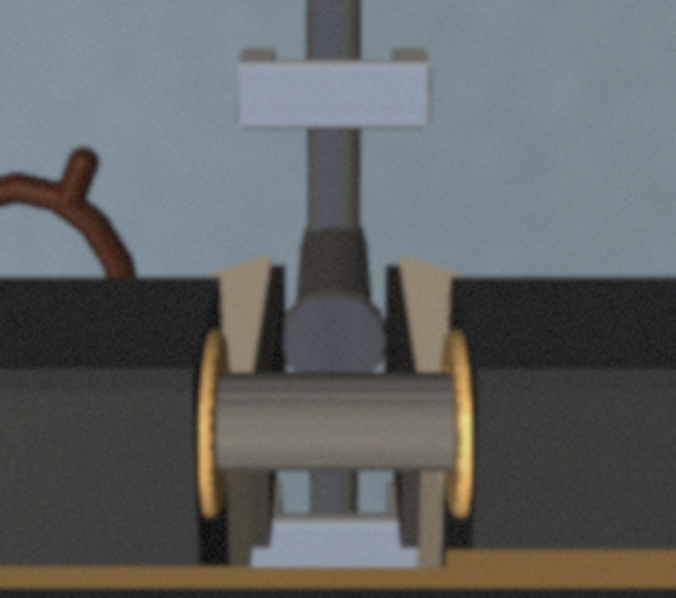

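The jaws now hold at 16.4 mm, on the post's 17 mm head ((335,330) in the crop, between the pads). Draw it towards the dial.

```bash
python3 -m pendant '[{"dp":[0,0.002,0],"rotation":[0,0,0],"fingers":0.85},{"dp":[0,0.005,0],"rotation":[0,0,0],"fingers":0.85},{"dp":[0,0.008,0],"rotation":[0,0,0],"fingers":0.85},{"dp":[0,0.011,0],"rotation":[0,0,0],"fingers":0.85},{"dp":[0,0.014,0],"rotation":[0,0,0],"fingers":0.85},{"dp":[0,0.017,0],"rotation":[0,0,0],"fingers":0.85},{"dp":[0,0.02,0],"rotation":[0,0,0],"fingers":0.85},{"dp":[0,0.023,0],"rotation":[0,0,0],"fingers":0.85},{"dp":[0,0.026,0],"rotation":[0,0,0],"fingers":0.85},{"dp":[0,0.029,0],"rotation":[0,0,0],"fingers":0.85},{"dp":[0,0.032,0],"rotation":[0,0,0],"fingers":0.85},{"dp":[0,0.034,0],"rotation":[0,0,0],"fingers":0.85},{"dp":[0,0.034,0],"rotation":[0,0,0],"fingers":0.85},{"dp":[0,0.034,0],"rotation":[0,0,0],"fingers":0.85}]' 10
python3 - <<'E'
from h import *
delta([.536,.0505,.1],-19.6)
np.savez("w12.npz",*cam("wrist"))
im=arm.get_image("wrist");cv2.imwrite("pics/wrist12.png",im)
cv2.imwrite("pics/wz12.png",cv2.resize(im[100:410,200:460],None,fx=2.6,fy=1.9,interpolation=cv2.INTER_CUBIC))
E
```

```text
clock: 21.28
position: [0.5249, 0.0197, 0.1003]
ee_rot: [-3.095, 0.53, -0.003]
force: [-1.9, 5.4, 3.4]
width: 0.175
t 21.27 p [0.5249 0.0197 0.1003] yaw -19.43 z [ 0.0023  0.0015 -1.    ] w 0.175 F [-1.9  5.4  3.4] j [ 0.16  0.42 -0.39  1.91  0.2   0.85 -0.68]
dp [ 0.0002 -0.0328  0.0004] rot [-0.0022 -0.0017  0.003 ]
```

View pics/wz12.png

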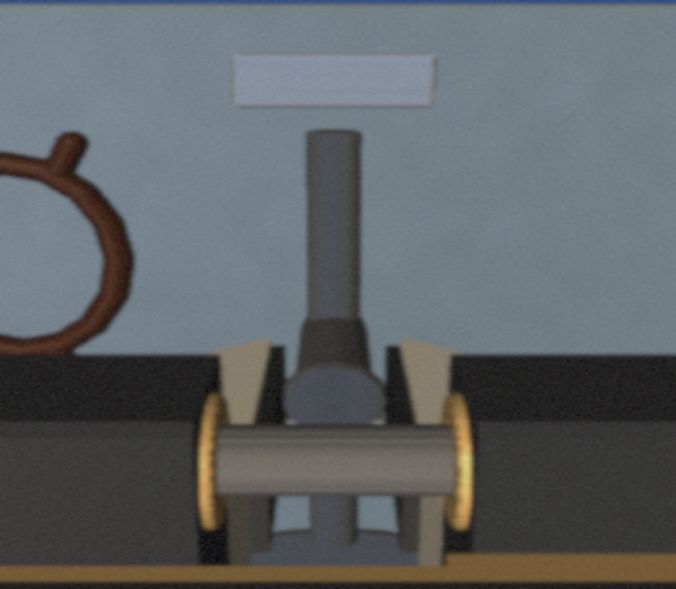

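The bolt moved with the gripper by about 33 mm, and the rod end is now clear of the far guide. Release, rise and check.

```bash
python3 -m pendant '[{"dp":[0,0,0],"rotation":[0,0,0],"fingers":0.7},{"dp":[0,0,0],"rotation":[0,0,0],"fingers":0.4},{"dp":[0,0,0],"rotation":[0,0,0],"fingers":0.3},{"dp":[0,0,0],"rotation":[0,0,0],"fingers":0.3},{"dp":[0,0,-0.02],"rotation":[0,0,0],"fingers":0.3},{"dp":[0,0,-0.05],"rotation":[0,0,0],"fingers":0.3},{"dp":[0,0,-0.1],"rotation":[0,0,0],"fingers":0.3},{"dp":[0,0,-0.15],"rotation":[0,0,0],"fingers":0.3},{"dp":[0,0,-0.15],"rotation":[0,0,0],"fingers":0.3}]' 10
python3 - <<'E'
from h import *
delta([.536,.0505,.1],-19.6)
np.savez("w13.npz",*cam("wrist"))
im=arm.get_image("wrist");cv2.imwrite("pics/wrist13.png",im)
s=arm.get_image("scene");cv2.imwrite("pics/scene13.png",cv2.resize(s[150:400,100:420],None,fx=2.4,fy=2.4,interpolation=cv2.INTER_CUBIC))
E
```

```text
clock: 22.45
position: [0.5269, 0.0197, 0.2542]
ee_rot: [-3.093, 0.53, -0.015]
force: [-0.1, 0.4, -0.2]
width: 0.354
t 22.45 p [0.5269 0.0197 0.2542] yaw -19.45 z [ 0.0097  0.0018 -1.    ] w 0.354 F [-0.1  0.4 -0.2] j [ 0.2   0.26 -0.42  1.71  0.11  1.19 -0.59]
dp [-0.003  -0.0313  0.1543] rot [-0.0049 -0.0085  0.0027]
```

View pics/wrist13.png

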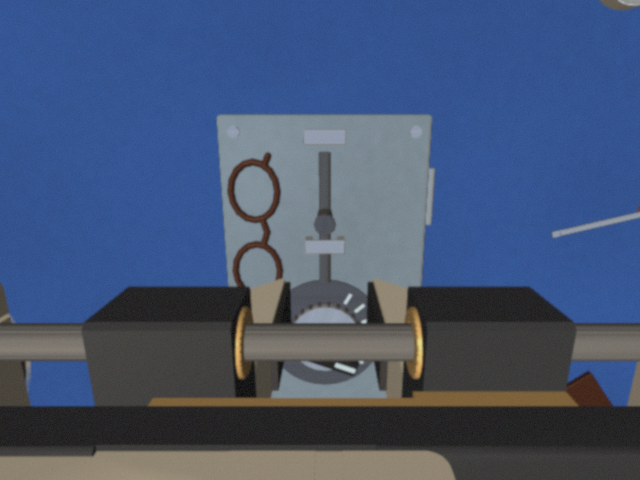

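View pics/scene13.png

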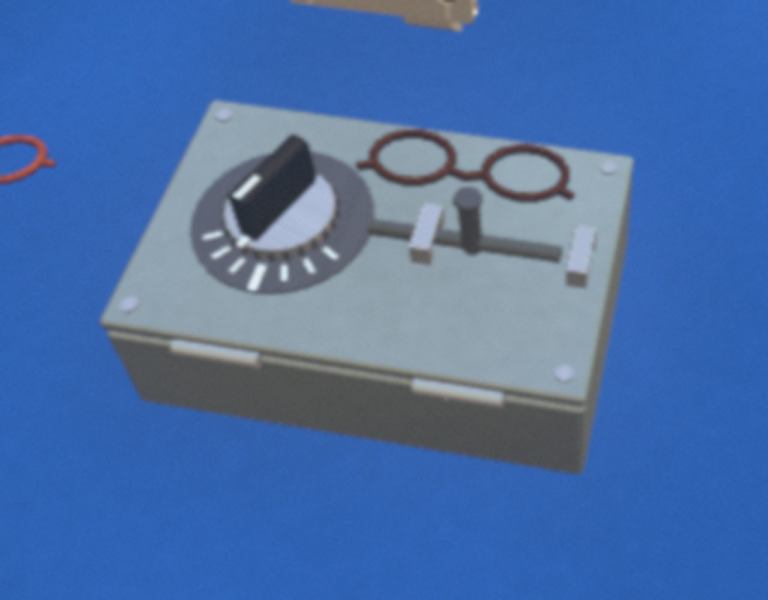

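The gripper is clear and the bolt is drawn. The pointer is at the first mark clockwise, with its lower white tip at (242,243) against that mark. I'll measure both before handing in.

Run:
```python
from h import *
f=np.load("w13.npz"); c=(f["arr_0"],f["arr_1"],f["arr_2"]); u=np.array([.3355,.942])
P=ray("",(324.5,222.5),.136,c)[0]; print("post",P.round(4),"travel",-(P[:2]-[.5359,.0504])@u)
im=cv2.imread("pics/scene13.png"); hsv=cv2.cvtColor(im,cv2.COLOR_BGR2HSV); cs=cam("scene")
w=((hsv[...,2]>195)&(hsv[...,1]<35)).astype(np.uint8)*255; w[:,:190]=0; w[:,350:]=0; w[:150]=0; w[300:]=0
n,l,s,ce=cv2.connectedComponentsWithStats(w); d=np.array([.4852,-.0905])
for i in range(1,n):
    if s[i,4]<40: continue
    q=ce[i]/2.4+[100,150]
    for z in (.092,.138):
        W=ray("",q,z,cs)[0][:2]-d; print(ce[i].round(0),s[i,4],z,"r",round(np.linalg.norm(W)*1000,1),"dial deg",round(-19.6-np.degrees(np.arctan2(W[1],W[0])),1))
s=arm.observe(); print(s["clock"],s["force"].round(1),np.abs(s["dq"]).max().round(4))
```

```text
post [0.5253 0.0205 0.136 ] travel 0.03170985879779106
[246. 187.] 139 0.092 r 34.0 dial deg 118.5
[246. 187.] 139 0.138 r 20.7 dial deg 19.7
[212. 235.] 55 0.092 r 43.2 dial deg 57.8
[212. 235.] 55 0.138 r 57.1 dial deg 13.3
[243. 241.] 62 0.092 r 29.8 dial deg 35.8
[243. 241.] 62 0.138 r 56.8 dial deg -4.5
[220. 252.] 61 0.092 r 44.2 dial deg 38.5
[220. 252.] 61 0.138 r 66.3 dial deg 4.2
[330. 253.] 62 0.092 r 42.8 dial deg -57.4
[330. 253.] 62 0.138 r 77.2 dial deg -43.9
[236. 265.] 58 0.092 r 44.3 dial deg 19.4
[236. 265.] 58 0.138 r 73.0 dial deg -5.4
[309. 265.] 61 0.092 r 43.4 dial deg -37.9
[309. 265.] 61 0.138 r 79.7 dial deg -34.3
[256. 277.] 216 0.092 r 47.9 dial deg 0.4
[256. 277.] 216 0.138 r 80.9 dial deg -14.4
[284. 272.] 68 0.092 r 44.2 dial deg -18.9
[284. 272.] 68 0.138 r 80.1 dial deg -24.7
22.55 [ 0.7 -0.8 -0.7] 0.0288
```

The pointer's white mark, taken at the bar's top height, reads +19.7°, against 20° wanted. The bolt's travel measures 31.7 mm. Handing in.

```bash
python3 -c "
from cell import arm
print(arm.sign_off())"
```

```text
the job is handed in; nothing more can be done
None
```

The lockbox is unlocked as asked, and I handed the job in at about 22.6 s of the 48 s. `sign_off` gives no verdict, so the success below rests on my own measurements.

**Dial:** I gripped the bar and turned it to +40°, then −40°, then +20°, resting at least 0.5 s at each, and let go. At the end the pointer read +19.7° against the 20° mark.

**Bolt:** I drew it only after the dial was set. It moved 31.7 mm by the wrist camera, and the tool travelled about 33 mm; at least 25 mm was needed. The gripper was open, about 15 cm clear of the box, with nothing touching it.

**What went wrong on the way:**
- **First grip on the post:** with the TCP at 109 mm, the jaws closed fully although the post stood between them.
- **Push with shut fingers:** this went past the post without moving it. All views showed the bolt still shut after both attempts. I don't know why neither made contact.
- **Third try:** going 9 mm lower and closing gradually gripped the post at 16.4 mm, about the width of its head, and the bolt then moved.

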